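# Hardness check of a salvaged guide roller

## Task

Stand the dark guide roller, yellow spot upward, flat in the middle of the sloping steel seat of the green test stand, between its lips, and let go of it. Then take the hardness gauge from its wooden block and hold it square to the roller's sloping end with the plunger tip on the yellow spot, pressing gently until about half of the plunger's travel has gone in (the red part is just out of sight). Finish while still holding the gauge there at that light press; do not shift the tape roll.

Things in the scene. Friction and masses are not known exactly. Their poses are not given: they have to be found in the camera images.
- seat: Sloping steel seat on the fixed green test stand. Origin: centre of its surface, 52 mm above the table. z: its normal, 20 degrees from vertical; -x: downhill, roughly toward the robot; y: level. Flat area 62 x 62 mm inside lips 6 mm high, 5 mm thick, at the downhill edge (inner face x = -31 mm) and both sides (y = +-31 mm). The stand's base is 110 x 90 mm.
- roller_mid (a point): Centre of the dark, waisted, round guide roller (loose, about 0.2 kg), which stands on its end on the table: 52 mm in diameter, 52 mm high; this point is 26 mm above its foot, z along its axis, up. It grips like a plain 52 mm cylinder. The painted spot is on its upper end.
- spot (a point): Centre of the yellow painted spot, 14 mm in diameter, on the flat upper end of the guide roller, 14 mm out from its axis. z is the normal of that end (along the roller's axis, outward).
- gauge_grip (a point): Centre of the barrel of the hardness gauge (loose, 0.2 kg): aluminium cylinder with blue bands, 32 mm thick, 70 mm long; z from plunger to cap. Below it an 18 mm thick, 20 mm long nose, then the plunger, 18 mm out when free: its tip is 73 mm from this point. Stands upright, barrel resting on the wooden block's top, nose and plunger in the hole: lift straight up 45 mm.
- gauge_tip (a point): Tip of the gauge's plunger (7 mm thick rod; outer 9 mm white, the part above it red), on the gauge's axis; moves with the plunger.
- plunger (a joint): How far the plunger is pushed into the gauge: 0 = free, 0.016 m = fully in; half-way is 0.008 m. A spring resists with 0.5 N per mm (4 N at half-way).
- gauge_block: Wooden block, 54 x 54 mm, 45 mm high, fixed to the table, with a 25 mm round hole in the middle where the gauge stands. Origin at the centre of its underside.
- tape_roll: Grey roll of tape, 70 mm across, 46 mm high, origin under its centre; leave it alone.

How it is judged (in metres and radians):
On the way:
1. the roller stands flat on the sloping seat, spot up, inside the lips, released (x of roller_mid in the frame of seat between -0.01 and 0.012 m and y of roller_mid in the frame of seat between -0.01 and 0.01 m and z of roller_mid in the frame of seat between 0.022 and 0.03 m and angle between the z axis of roller_mid and the z axis of seat, either way round below 0.09 rad and z of spot in the frame of seat above 0.04 m and contact force between guide_roller and seat above 0.3 N and contact force between the fingers and guide_roller below 0.2 N), for 0.3 s.
At the end, for the whole second after the job is handed in: The roller stands flat on the seat (within 5 degrees and about 10 mm of its centre), spot up, not touched by the fingers; the fingers hold the gauge square to the roller's end (within 7 degrees), its tip within 7.5 mm of the spot's centre, the plunger 4 to 12 mm in (about 2 to 6 N, under 8 N) (all of step 1 and distance between gauge_tip and spot below 0.0075 m and angle between the z axis of gauge_grip and the z axis of roller_mid, either way round below 0.13 rad and z of gauge_grip in the frame of seat above 0.09 m and value of joint plunger between 0.004 and 0.012 m and contact force between gauge and guide_roller between 1.5 and 8 N and contact force between the fingers and gauge above 1 N); the arm keeps its last pose, push and grip.
It fails at once if the gauge is rammed onto the roller (over 15 N) (contact force between gauge and guide_roller above 15 N).
It fails at once if the tape roll is shifted by more than 30 mm (distance of tape_roll from where it was at the start of the episode above 0.03 m).
It also fails if it takes over 51 s, if anything falls off the work surface, if the arm or the gripper's body presses on something with over 40 N, if the wrist force passes 120 N, or if a joint passes its speed limit or range.

## Robot

A 7-joint arm with a two-finger parallel gripper is mounted at the origin on a cart in front of the work surface, level with it; the furniture and walls round the work are solid. World frame = base frame: x ahead of the robot, y to its left, z up, the work surface at z = 0. Lengths are in mm, angles in rad, forces in N, time in s.
With the tool pointing down it reaches from about 350 to 900 mm from the base axis. Payload 8.1 kg.
Tool frame: the origin (TCP) lies at the very end of the fingers, on their centre line; the grasp point (between the pads) lies 19 mm behind it; z points along the fingers, y is the line along which they close (so a half turn about z gives the same grasp; the last joint's range is limited). The gripper opens to 85 mm and grips with 20 to 120 N. Pads are 22 mm wide; open, the fingers measure 114 mm over their backs; the gripper's body (76 mm by 85 mm) begins 54 mm behind the grasp point. The pads swing forward as they close: fully open they stand 13 mm farther back than shut.
Start: joints at [1.223, 0.434, 0.025, 1.573, -0.012, 1.134, -0.075], TCP at [151.451, -606.386, 231.323] pointing down, gripper open.
Joint ranges: [-2.62, 2.62], [-0.44, 2.09], [-1.27, 1.32], [0.08, 2.57], [-1.32, 4.46], [0.12, 2], [-2.74, 2.74]. Speed limits (rad/s): [2.22, 2.22, 3.01, 3.01, 3.14, 3.14, 3.14].

## Interface

Orientations are given as a unit quaternion [x, y, z, w].
In Python, from cell import get_state, capture, job_done, outline_of, landmark_of gives the robot as it stands.
- The arm moves only by the tool apply_moves, never from a script. Its argument "steps" is a list of rows, each a list of 7 numbers: the shift along the tool's x, y, z in m, then the turn, a rotation vector about the tool's x, y, z in rad, then the opening in per cent of the stroke, from 0 (shut) to 100 (fully open). A call has 1 to 20 rows; each row shifts and turns the commanded pose from where the row before left it, along the tool's axes as they then stand; what a row does not reach is not made up. A row lasts 1/8 s, in which the tool goes at most 62.5 mm and 10.7 degrees, less where a joint would pass 70% of its speed; a pose out of reach is approached as far as the arm can. A call with a gripper value outside its range is refused whole. The fingers move at their own pace and stop on an object; "newtons" is the grip in N (left out, the last holds). Time passes only in rows, so rows that do not move let the fingers close. It gives the time, the measured TCP pose, the force, the opening and the grip force at its end, in the units of the state.
- get_state(): the state, without advancing time (a new reading comes with each control period).
- capture(name): name is "scene" or "side" or "wrist"; returns a dict with "frame" (400x640x3 uint8, blue, green, red), "fx", "fy", "cx", "cy" (pixels), "T" (4x4, takes a point from camera to world coordinates); the wrist camera has in their place "mount" (4x4, takes a point from camera to tool coordinates, whose origin is the TCP and whose axes are the flange's). Camera axes: x right, y down, z forward; pixel columns grow to the right and rows downward; lengths in mm; the calibration is good to about 2 mm. A picture is of the moment at which its call begins: read the wrist's pose just before it. There is no depth.
- job_done(): hands the job in; it is judged then, once.
Trained networks look in a picture, given as the dict that the camera call returned (one of the last four; its "shot" number tells which), for a name from the list of things; names that differ only in an ending like _2 or _b are one class to them, and where a whole thing is asked for, a point or a joint stands for the part that bears it (a point fixed in the world has none). Each returns a list of dicts, best first, with "p" (0 to 1); they miss things now and then, are a little off and sometimes report something else, mostly with a low value. They report only what shows in the picture. A call takes as long as a camera call.
- outline_of(picture, label): "mask" (400x640 bool, what is visible of it).
- landmark_of(picture, label): "at" ([x, y, z] in mm, in world coordinates, good to about 4 mm: a listed point, or the origin of a listed thing).
The state is a dict: "time": time; "q": joint angles; "joint_velocities": joint speeds; "effort": joint torques, N m; "tcp_pos": TCP position; "tcp_rot": TCP orientation; "wrist_force": force on the tool from outside, world axes, zero at the start; "wrist_torque": the same for the moment, N m; "grip_width": finger opening in mm; "grasp_force": force on a finger pad.
Only numpy, scipy, OpenCV 4.12 (cv2) and the standard library are available. Lean on these libraries where they do the work, as an engineer would, in place of code of your own. Each camera call takes 0.05 s, during which the arm holds its last target. There are 200 camera calls.

## Working session

There is one attempt and no reset: what is moved stays moved. The work goes in short steps, Python scripts to look and compute and a tool call to move; the robot and the scene stay as the last step left them, time stands still between calls to the robot, and variables do not carry over. Pictures are saved under pics/ and viewed, at most 10 in all, crops included, and the job is handed in when it is done.

Besides the shell and the picture viewer there is one more tool, called after "Request:" as name(argument=value, ...) on one line, values as JSON. apply_moves: Moves the arm, as the interface text tells. Its arguments: {"type":"object","properties":{"steps":{"type":"array","items":{"type":"array","items":{"type":"number"}}},"newtons":{"type":"number"}},"required":["steps"]}

```bash
ls; mkdir -p pics
cat > h.py <<'E'
import numpy as np,cv2
from scipy.spatial.transform import Rotation as R
from cell import *
np.set_printoptions(precision=1,suppress=True)
E
python3 - <<'E'
from h import *
s=get_state();print(s)
fs=[]
for n in ("scene","side"):
    c=capture(n);fs.append(c["frame"])
    print(n,c["T"])
    for l in ("seat","roller_mid","spot","gauge_grip","gauge_tip","gauge_block","tape_roll"):
        print(l,[(d["p"],np.array(d["at"])) for d in landmark_of(c,l)][:2])
    cv2.imwrite(f"pics/{n}0.png",c["frame"])
E
```

```text
pics
{'time': 0.0, 'q': array([ 1.2,  0.4,  0. ,  1.6, -0. ,  1.1, -0.1]), 'joint_velocities': array([ 0.,  0.,  0., -0.,  0., -0.,  0.]), 'effort': array([  0. , -67. ,   1. , -31.6,   0. ,   0. ,   0. ]), 'tcp_pos': array([ 151.3, -605.9,  230.5]), 'tcp_rot': array([ 1. ,  0.1, -0. , -0. ]), 'wrist_force': array([-0.6,  0.1, -0.4]), 'wrist_torque': array([-0., -0., -0.]), 'grasp_force': 0.0, 'grip_width': 85.10771377540972}
scene [[   0.9   -0.4    0.3  244.6]
 [  -0.5   -0.6    0.6 -784.6]
 [  -0.    -0.7   -0.8  715.3]
 [   0.     0.     0.     1. ]]
seat [(0.84, array([ 597.8, -293.8,   53.3]))]
roller_mid [(0.59, array([ 383.9, -379.7,   29.2]))]
spot []
gauge_grip [(0.61, array([ 507.2, -466.8,   81.4])), (0.45, array([ 685.5, -148.6,   -0.8]))]
gauge_tip [(0.2, array([ 597.2, -294.3,   54. ]))]
gauge_block [(0.81, array([ 507.9, -465.7,   -1.7]))]
tape_roll [(0.56, array([ 685. , -150. ,   -3.7]))]
side [[   0.     0.5   -0.9 1348.1]
 [   1.    -0.     0.  -334.4]
 [   0.    -0.9   -0.5  556.8]
 [   0.     0.     0.     1. ]]
seat [(0.62, array([ 595. , -297. ,   51.2]))]
roller_mid [(0.97, array([ 381.2, -379.4,   26. ]))]
spot [(0.97, array([ 396.9, -385.6,   57. ]))]
gauge_grip [(0.63, array([ 505.7, -463.7,   83.8]))]
gauge_tip [(0.25, array([ 598.3, -298.8,   46.6]))]
gauge_block [(0.95, array([ 505. , -462. ,    0.8])), (0.4, array([ 394. , -389.3,   57.1]))]
tape_roll []
```

View pics/scene0.png

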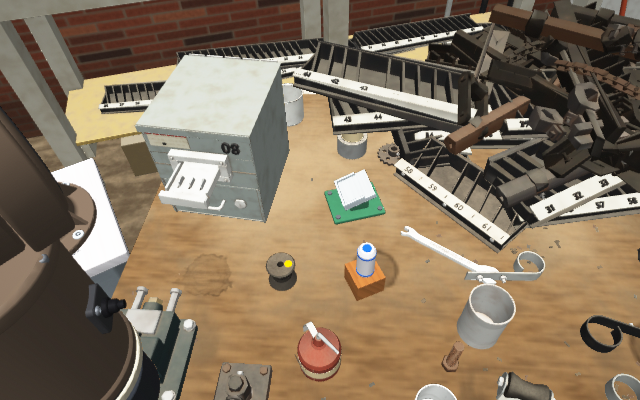

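View pics/side0.png

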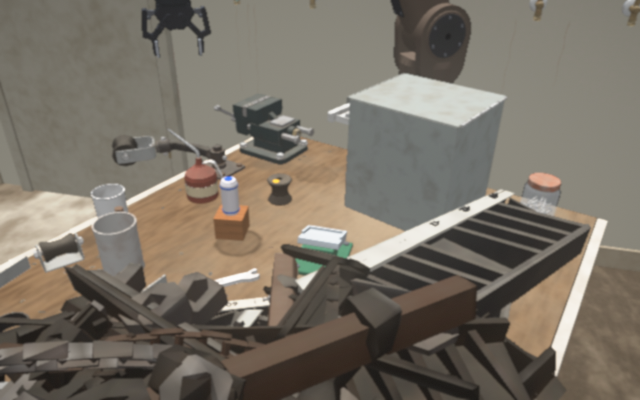

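The scene view shows the roller at (280,265) with its spot at (288,264), the gauge in its block at (366,262), the stand at (355,198), the tape roll at (352,143) and a cabinet at left. The side view agrees. Next I work out the cabinet's footprint and the move to a lookout point.

```bash
cat >> h.py <<'E'
def ray(c,u,v,z=0,T=None):
    T=c["T"] if T is None else T
    d=T[:3,:3]@np.array([(u-c["cx"])/c["fx"],(v-c["cy"])/c["fy"],1]);o=T[:3,3]
    return o+d*(z-o[2])/d[2]
def toolT(s):
    T=np.eye(4);T[:3,:3]=R.from_quat(s["tcp_rot"]).as_matrix();T[:3,3]=s["tcp_pos"];return T
def delta(goal,Rg=None):
    "total shift in the present tool axes (mm) and the turn to goal orientation"
    s=get_state();T=toolT(s);d=T[:3,:3].T@(np.array(goal)-T[:3,3])
    r=R.from_matrix(T[:3,:3].T@Rg).as_rotvec() if Rg is not None else np.zeros(3)
    print("t",round(s["time"],2),"tcp",s["tcp_pos"],"shift",d,"turn",np.round(r,4),"w",round(s["grip_width"],1),"F",s["wrist_force"]);return d,r
def see(c,l):
    r=landmark_of(c,l);return [(x["p"],np.array(x["at"])) for x in r[:2]]
E
python3 - <<'E'
from h import *
c=capture("scene")
for p in ((175,208),(265,218),(290,145)): print(p,ray(c,*p))
for p in ((140,127),(250,135),(282,68),(160,195),(215,205)): print(p,ray(c,*p,z=200))
print(R.from_quat(get_state()["tcp_rot"]).as_matrix())
delta([450,-390,330])
print(capture("wrist")["mount"])
E
```

```text
(175, 208) [ 268.4 -103.     0. ]
(265, 218) [ 420.4 -230.2    0. ]
(290, 145) [571.6 -59.1   0. ]
(140, 127) [269.6 -70.3 200. ]
(250, 135) [ 432. -200.  200.]
(282, 68) [580.1 -40.3 200. ]
(160, 195) [ 250.1 -254.8  200. ]
(215, 205) [ 316.7 -320.9  200. ]
[[ 1.   0.2 -0. ]
 [ 0.2 -1.  -0. ]
 [-0.   0.  -1. ]]
t 0.85 tcp [ 151.4 -606.4  231.3] shift [ 342.1 -137.6  -98.7] turn [0. 0. 0.] w 85.2 F [ 0.3 -0.5  1.1]
[[   0.    -1.    -0.3   79.9]
 [   1.     0.     0.    -1. ]
 [  -0.    -0.3    1.  -142.2]
 [   0.     0.     0.     1. ]]
```

Request:
apply_moves(steps=[[0.02,-0.008,-0.03,0,0,0,100],[0.038,-0.015,-0.03,0,0,0,100],[0.038,-0.015,-0.03,0,0,0,100],[0.038,-0.015,-0.009,0,0,0,100],[0.038,-0.015,0,0,0,0,100],[0.038,-0.015,0,0,0,0,100],[0.038,-0.015,0,0,0,0,100],[0.038,-0.015,0,0,0,0,100],[0.038,-0.015,0,0,0,0,100],[0.018,-0.01,0,0,0,0,100],[0,0,0,0,0,0,100],[0,0,0,0,0,0,100]])

```text
time: 2.4
tcp_pos: [448.3, -391.2, 330.3]
tcp_rot: [0.993, 0.121, -0.0, 0.0]
wrist_force: [-0.6, -0.4, 0.8]
grip_width: 85.5
grasp_force: 0.0
```

Run:
```python
from h import *
s=get_state();T=toolT(s);delta([450,-390,330])
c=capture("wrist");c["T"]=T@c["mount"];cv2.imwrite("pics/w1.png",c["frame"])
for l in ("seat","roller_mid","spot","gauge_grip","gauge_block","tape_roll"): print(l,see(c,l))
```

```text
t 2.4 tcp [ 448.3 -391.2  330.3] shift [ 1.9 -0.7  0.3] turn [0. 0. 0.] w 85.5 F [-0.6 -0.4  0.8]
seat [(0.98, array([ 600. , -293.4,   51.9]))]
roller_mid [(0.84, array([ 389.7, -379.4,   26.1]))]
spot [(0.86, array([ 397.4, -381.7,   49.5])), (0.67, array([ 509.4, -462.5,   80. ]))]
gauge_grip [(0.85, array([ 509.6, -462.3,   78.2]))]
gauge_block [(0.67, array([ 508. , -466.3,   -3.6]))]
tape_roll []
```

View pics/w1.png

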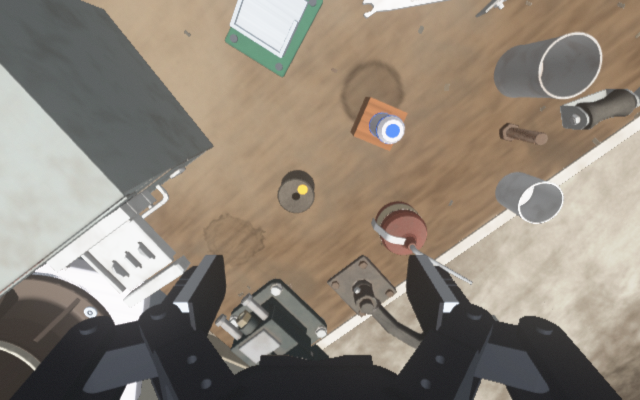

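The wrist view shows the roller at (296,190) with the spot at (302,189), the gauge cap at (392,130), and the stand's near green edge running (225,38)-(282,75). The vise is at (265,320) and the cabinet corner at (212,147).

Run:
```python
from h import *
s=get_state();T=toolT(s)
c=capture("wrist");c["T"]=T@c["mount"]
a,b,d=ray(c,225,38,5),ray(c,282,75,5),ray(c,320,8,5)
print("base",a,b,d,np.linalg.norm(a-b));e=b-a;print("front edge normal yaw",np.degrees(np.arctan2(e[1],e[0]))+90,"side yaw",np.degrees(np.arctan2(*(d-b)[1::-1])))
for p in ((231,27),(268,57)): print(ray(c,*p,z=45))
m=outline_of(c,"roller_mid")
m=m[0]["mask"];v,u=np.nonzero(m);print(u.min(),u.max(),v.min(),v.max(),u.mean(),v.mean())
print("spot",ray(c,302.5,189,52),"roller",ray(c,u.mean(),v.mean(),30),"top hole",ray(c,296,196,52))
hsv=cv2.cvtColor(c["frame"],cv2.COLOR_BGR2HSV);y=cv2.inRange(hsv,(18,150,120),(35,255,255))&(m*255).astype(np.uint8);v,u=np.nonzero(y);print("spot px",u.mean(),v.mean(),len(u),ray(c,u.mean(),v.mean(),52))
print("vise",ray(c,230,300,60),ray(c,320,300,60),"cabcorner",ray(c,125,197,0),ray(c,212,147,0),"tin",ray(c,400,225,60))
S=capture("scene");
for q in ("roller_mid","spot","gauge_grip","seat"):print(q,see(S,q))
c2=capture("side");print("spot side",see(c2,"spot"),see(c2,"roller_mid"))
```

```text
base [ 563.8 -235.5    5. ] [ 536.9 -319.4    5. ] [ 629.  -350.3    5. ] 88.1042218816464
front edge normal yaw -17.77878788854362 side yaw -18.58992972890221
[ 574.4 -252.2   45. ]
[ 552.3 -302.3   45. ]Traceback (most recent call last):
  File "<stdin>", line 8, in <module>
IndexError: list index out of range
```

Request:
apply_moves(steps=[[-0.015,-0.007,0.025,0,0,0,100],[-0.015,-0.007,0.035,0,0,0,100],[-0.015,-0.007,0.035,0,0,0,100],[-0.0135,-0.005,0.035,0,0,0,100],[0,0,0,0,0,0.13,100],[0,0,0,0,0,0.15,100],[0,0,0,0,0,0.15,100],[0,0,0,0,0,0.127,100],[0,0,0,0,0,0,100],[0,0,0,0,0,0,100]])

```text
time: 4.1
tcp_pos: [386.8, -378.6, 200.4]
tcp_rot: [0.988, -0.154, 0.0, 0.0]
wrist_force: [-0.1, 0.2, -0.6]
grip_width: 85.4
grasp_force: 0.0
```

Run:
```python
from h import *
s=get_state();T=toolT(s);delta([385,-380,200]);print(s["q"])
c=capture("wrist");c["T"]=T@c["mount"];cv2.imwrite("pics/w2.png",c["frame"])
for l in ("roller_mid","spot"): print(l,see(c,l))
hsv=cv2.cvtColor(c["frame"],cv2.COLOR_BGR2HSV);y=cv2.inRange(hsv,(20,170,120),(35,255,255));n,_,st,ce=cv2.connectedComponentsWithStats(y)
for i in range(1,n):
    if st[i,4]>60: print(st[i],ce[i],ray(c,*ce[i],z=52))
for o in outline_of(c,"roller_mid")[:1]:
    v,u=np.nonzero(o["mask"]);print(o["p"],u.min(),u.max(),v.min(),v.max(),ray(c,u.mean(),v.mean(),30))
```

```text
t 4.1 tcp [ 386.8 -378.6  200.4] shift [-1.3  1.9  0.4] turn [0. 0. 0.] w 85.4 F [-0.1  0.2 -0.6]
[ 0.7  0.3 -0.   1.8  0.   1.  -1.2]
roller_mid [(0.57, array([ 387.7, -377.5,   27.6]))]
spot [(0.77, array([ 394. , -384.4,   47.9]))]
0.93 289 343 147 207 [ 382.8 -377.1   30. ]
```

View pics/w2.png

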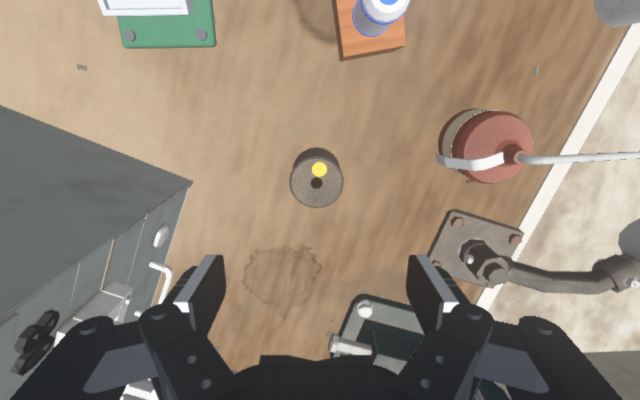

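The roller's top circle is centred near (316,181) and the spot is at (319,169). The stand's near edge is level in the picture, so the yaw matches the seat. The vise corner is at (345,297) and the tin is well clear.

Run:
```python
from h import *
s=get_state();T=toolT(s)
c=capture("wrist");c["T"]=T@c["mount"]
print(np.degrees(R.from_matrix(T[:3,:3]).as_euler('ZYX')))
print("top",ray(c,316.5,181,52),"spot",ray(c,319.5,169.5,52),"vise",ray(c,345,297,60),ray(c,335,345,60),"handle",ray(c,165,265,80),"tin",ray(c,440,145,60))
a,b=ray(c,123,47,5),ray(c,215,47,5);print(a,b,np.degrees(np.arctan2(*(b-a)[1::-1]))+90)
r=ray(c,316.5,181,52);delta([r[0],r[1],36])
# camera cross-check with scene
S=capture("scene")
for q in ("roller_mid","spot"):print(q,see(S,q))
P=np.linalg.inv(S["T"])@np.array([r[0],r[1],52,1]);print("proj top in scene",P[:2]/P[2]*S["fx"]+[S["cx"],S["cy"]])
```

```text
[ -17.8   -0.  -180. ]
top [ 385.2 -378.3   52. ] spot [ 395.  -384.5   52. ] vise [ 257.3 -368.9   60. ] [ 200.1 -340.8   60. ] handle [ 358.  -219.3   80. ] tin [ 385.3 -494.6   60. ]
[ 559.5 -236.1    5. ] [ 532.1 -321.5    5. ] -17.799657661112178
t 4.35 tcp [ 386.7 -378.7  200.3] shift [ -1.6   0.2 164.3] turn [0. 0. 0.] w 85.5 F [ 0.4 -0.5 -1.3]
roller_mid [(0.92, array([ 382.8, -380.4,   32.6]))]
spot [(0.95, array([ 395.8, -380.6,   50.7]))]
proj top in scene [280.3 263.7]
```

Request:
apply_moves(newtons=40, steps=[[-0.0015,0,0.02,0,0,0,100],[0,0,0.035,0,0,0,100],[0,0,0.04,0,0,0,100],[0,0,0.04,0,0,0,100],[0,0,0.03,0,0,0,100],[0,0,0.02,0,0,0,100],[0,0,0,0,0,0,100],[0,0,0,0,0,0,50],[0,0,0,0,0,0,50],[0,0,0,0,0,0,50],[0,0,0,0,0,0,50],[0,0,0,0,0,0,50]])

```text
time: 6.0
tcp_pos: [385.9, -378.7, 16.6]
tcp_rot: [0.988, -0.156, 0.001, 0.001]
wrist_force: [-1.2, 0.8, 5.2]
grip_width: 51.3
grasp_force: 41.1
```

Request:
apply_moves(steps=[[0,0,-0.015,0,0,0,40],[0,0,-0.03,0,0,0,40],[0,0,-0.04,0,0,0,40],[0,0,-0.045,0,0,0,40],[0,0,-0.045,0,0,0,40],[0.015,-0.012,-0.03,0,0,0,40],[0.03,-0.025,0,0,0,0,40],[0.035,-0.029,0,0,0,0,40],[0.035,-0.029,0,0,0,0,40],[0.032,-0.026,0,0,0,0,40],[0.02,-0.016,0,0,0,0,40],[0.01,-0.008,0,0,0,0,40],[0,0,0,0,0,0,40],[0,0,0,0,0,0,40]])

```text
time: 7.75
tcp_pos: [597.0, -295.7, 220.6]
tcp_rot: [0.988, -0.156, -0.0, 0.0]
wrist_force: [-0.3, -0.7, -3.4]
grip_width: 51.0
grasp_force: 42.7
```

Run:
```python
from h import *
s=get_state();T=toolT(s);delta([599,-294.5,220]);print(s["q"],s["grasp_force"])
c=capture("wrist");c["T"]=T@c["mount"];cv2.imwrite("pics/w3.png",c["frame"])
for l in ("seat","spot","roller_mid","tape_roll"): print(l,see(c,l))
```

```text
t 7.75 tcp [ 597.  -295.7  220.6] shift [ 1.6 -1.7  0.6] turn [0. 0. 0.] w 51.0 F [-0.3 -0.7 -3.4]
[ 0.4  0.5 -0.   1.5  0.   1.2 -1.5] 42.668306661362294
seat [(0.77, array([ 599.3, -295.6,   51. ]))]
spot [(0.77, array([ 607.3, -300.5,  253.4]))]
roller_mid [(0.94, array([ 599.5, -294.5,  232.3])), (0.22, array([ 606.9, -303.3,  253.9]))]
tape_roll [(0.66, array([ 688.1, -153.7,    1.7]))]
```

View pics/w3.png

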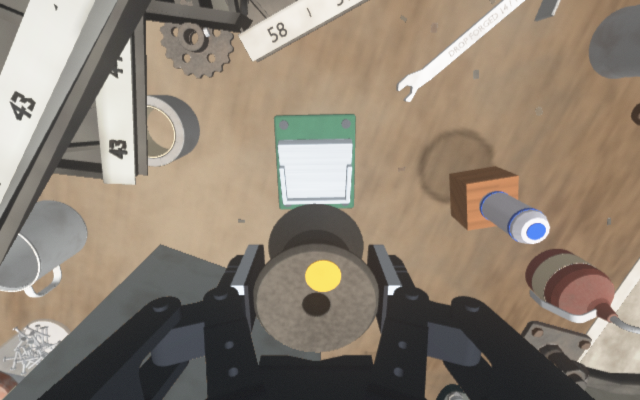

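Seat plate spans u 279-355, v 140-203, centred near u=316; roller is upright in the grip, with its spot at (322,276). Tape roll is at (165,130), well off to the left.

Run:
```python
from h import *
s=get_state();T=toolT(s)
c=capture("wrist");c["T"]=T@c["mount"]
u=np.array([np.cos(np.radians(-17.8)),np.sin(np.radians(-17.8)),0]);w=np.array([-u[1],u[0],0])
g=cv2.inRange(cv2.cvtColor(c["frame"],cv2.COLOR_BGR2HSV),(65,90,30),(95,255,255));v,uu=np.nonzero(g[100:220,260:370]);print(uu.min()+260,uu.max()+260,v.min()+100,v.max()+100)
def L(p,z): 
    r=ray(c,*p,z)-[599,-295,0]; return np.array([r@u,r@w])
print("base corners",[L(p,4) for p in ((275,115),(355.5,115),(278,208),(354,208))])
print("seat: left lip, right lip inner at mid",L((284,175),52),L((349,175),52),"top-edge",L((279,141),62),L((354,141),62),"low lip",L((286,199),47),L((348,199),47))
n=np.array([-np.sin(np.radians(20))*u[0],-np.sin(np.radians(20))*u[1],np.cos(np.radians(20))])
x=u*np.cos(np.radians(20))+np.array([0,0,np.sin(np.radians(20))])
Rg=np.c_[x,np.cross(-n,x),-n];print("n",n,"x",x)
seat=np.array([599,-295,52])
for h in (70,17+12,17): print(h,seat+x*2+n*h,delta(seat+x*2+n*h,Rg)[1])
```

```text
Traceback (most recent call last):
ValueError: zero-size array to reduction operation minimum which has no identity
```

```bash
cat >> h.py <<'E'
u=np.array([np.cos(np.radians(-17.8)),np.sin(np.radians(-17.8)),0]);w=np.array([-u[1],u[0],0])
S20,C20=np.sin(np.radians(20)),np.cos(np.radians(20))
n=-S20*u+[0,0,C20]; x=u*C20+[0,0,S20]
Rg=np.c_[x,np.cross(-n,x),-n]
seat=np.array([599,-295,52.])
E
python3 - <<'E'
from h import *
s=get_state();T=toolT(s)
c=capture("wrist");c["T"]=T@c["mount"]
def L(p,z): 
    r=ray(c,*p,z)-[599,-295,0]; return np.array([r@u,r@w])
print("base corners",[L(p,4) for p in ((275,115),(355.5,115),(278,208),(354,208))])
print("seat: left lip, right lip inner at mid",L((284,175),52),L((349,175),52),"top-edge",L((279,141),62),L((354,141),62),"low lip",L((286,199),47),L((348,199),47))
for h in (70,29,17): print(h,seat+x*2+n*h);delta(seat+x*2+n*h,Rg)
E
```

```text
base corners [array([54.1, 45. ]), array([ 54. , -43.9]), array([-55.5,  46. ]), array([-55.6, -46.2])]
seat: left lip, right lip inner at mid [-1.9 32.4] [ -2.  -33.6] top-edge [34. 35.] [ 33.9 -36.2] low lip [-29.3  31.7] [-29.4 -33.9]
70 [ 578.  -288.3  118.5]
t 8.1 tcp [ 598.  -294.8  220.5] shift [-21.1  -0.1 102. ] turn [ 0.   0.3 -0. ] w 51.1 F [ 1.   0.1 -3.4]
29 [ 591.3 -292.5   79.9]
t 8.1 tcp [ 598.  -294.8  220.5] shift [ -7.1  -0.1 140.5] turn [ 0.   0.3 -0. ] w 51.1 F [ 1.   0.1 -3.4]
17 [ 595.3 -293.8   68.7]
t 8.1 tcp [ 598.  -294.8  220.5] shift [ -3.   -0.1 151.8] turn [ 0.   0.3 -0. ] w 51.1 F [ 1.   0.1 -3.4]
```

Request:
apply_moves(steps=[[-0.005,0,0.015,0,0,0,40],[-0.008,0.0005,0.025,0,0,0,40],[-0.008,0,0.02,0,0,0,40],[0,0,0,0,0.08,0,40],[0,0,0,0,0.1,0,40],[0,0,0,0,0.1,0,40],[0,0,0,0,0.069,0,40],[0,0,0,0,0,0,40],[0,0,0,0,0,0,40]])

```text
time: 9.22
tcp_pos: [578.3, -288.5, 160.1]
tcp_rot: [0.973, -0.153, 0.171, 0.027]
wrist_force: [-0.0, 0.1, -2.4]
grip_width: 51.5
grasp_force: 42.7
```

Run:
```python
from h import *
print(get_state()["q"])
for h in (29,17): delta(seat+x*2+n*h,Rg)
```

```text
[ 0.5  0.4 -0.1  1.9  0.   0.5 -1.5]
t 9.22 tcp [ 578.3 -288.5  160.1] shift [-14.5  -0.2  80. ] turn [ 0.  0. -0.] w 51.5 F [-0.   0.1 -2.4]
t 9.22 tcp [ 578.3 -288.5  160.1] shift [-14.5  -0.2  92. ] turn [ 0.  0. -0.] w 51.5 F [-0.   0.1 -2.4]
```

Request:
apply_moves(steps=[[-0.0075,0,0.02,0,0,0,40],[-0.007,0,0.03,0,0,0,40],[0,0,0.02,0,0,0,40],[0,0,0.012,0,0,0,40],[0,0,0.003,0,0,0,40],[0,0,0,0,0,0,40],[0,0,0.002,0,0,0,40]])

```text
time: 10.1
tcp_pos: [594.0, -293.8, 74.6]
tcp_rot: [0.973, -0.153, 0.172, 0.027]
wrist_force: [0.3, -0.4, -1.3]
grip_width: 51.1
grasp_force: 42.7
```

Run:
```python
from h import *
s=get_state();delta(seat+x*2+n*17,Rg);print(Rg.T@s["wrist_force"])
```

```text
t 10.1 tcp [ 594.  -293.8   74.6] shift [-0.9 -0.4  6. ] turn [ 0. -0. -0.] w 51.1 F [ 0.3 -0.4 -1.3]
[-0.   0.3  1.4]
```

Lower in small steps, watching the wrist force.

Request:
apply_moves(steps=[[-0.0005,0,0.002,0,0,0,40],[0,0,0.002,0,0,0,40],[0,0,0.001,0,0,0,40],[0,0,0,0,0,0,40]])

```text
time: 10.6
tcp_pos: [594.7, -293.9, 68.7]
tcp_rot: [0.973, -0.153, 0.171, 0.027]
wrist_force: [0.3, 0.5, -2.3]
grip_width: 51.2
grasp_force: 42.7
```

Request:
apply_moves(steps=[[0,0,0.0015,0,0,0,40],[0,0,0,0,0,0,40]])

```text
time: 10.85
tcp_pos: [595.0, -294.0, 68.3]
tcp_rot: [0.973, -0.153, 0.172, 0.027]
wrist_force: [-8.2, 2.8, 10.8]
grip_width: 51.0
grasp_force: 44.2
```

Request:
apply_moves(steps=[[0,0,0,0,0,0,70],[0,0,0,0,0,0,85],[0,0,0,0,0,0,100],[0,0,0,0,0,0,100],[0,0,0,0,0,0,100],[0,0,-0.008,0,0,0,100],[0,0,-0.02,0,0,0,100],[0,0,-0.03,0,0,0,100],[0,0,-0.04,0,0,0,100],[0,0,-0.04,0,0,0,100],[0,0,-0.02,0,0,0,100],[0,0,0,0,0,0,100],[0,0,0,0,0,0,100]])

```text
time: 12.48
tcp_pos: [543.5, -277.3, 215.7]
tcp_rot: [0.973, -0.153, 0.171, 0.027]
wrist_force: [-0.4, 0.2, -0.6]
grip_width: 85.5
grasp_force: 0.0
```

Run:
```python
from h import *
s=get_state();T=toolT(s);delta(seat+x*2+n*17,Rg)
c=capture("wrist");c["T"]=T@c["mount"];cv2.imwrite("pics/w4.png",c["frame"])
for l in ("seat","spot","roller_mid"):
    for p,a in see(c,l): print(l,p,a,"in seat",Rg.T@(a-seat)*[1,-1,-1])
```

```text
t 12.47 tcp [ 543.5 -277.3  215.7] shift [  0.8  -0.3 156.8] turn [ 0.  0. -0.] w 85.5 F [-0.4  0.2 -0.6]
spot 0.67 [ 591.  -294.5  104. ] in seat [10.5 -2.  51.5]
roller_mid 0.72 [ 593.4 -289.1   78.7] in seat [ 2.4  3.9 27.5]
roller_mid 0.54 [ 509.1 -461.7   79.3] in seat [ -23.2 -186.2   37.5]
```

View pics/w4.png

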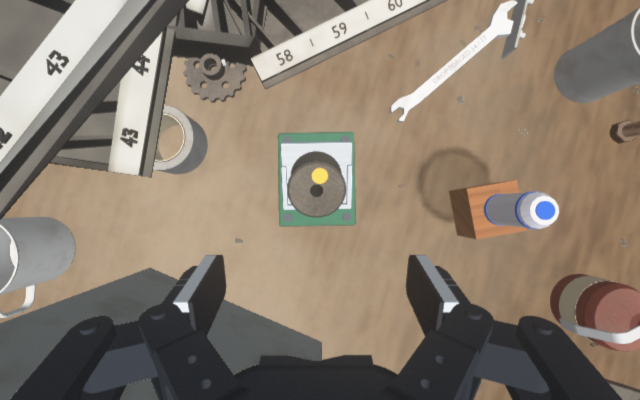

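Roller stands on the seat between the lips: top centre (316,188), spot (319,176).

Run:
```python
from h import *
s=get_state();T=toolT(s)
c=capture("wrist");c["T"]=T@c["mount"]
def plane(p,h):
    d=c["T"][:3,:3]@np.array([(p[0]-c["cx"])/c["fx"],(p[1]-c["cy"])/c["fy"],1]);o=c["T"][:3,3]
    q=o+d*((seat+n*h-o)@n)/(d@n);return q,Rg.T@(q-seat)*[1,-1,-1]
print("top",plane((316,188),52),"spot",plane((319.5,176),52))
hsv=cv2.cvtColor(c["frame"],cv2.COLOR_BGR2HSV)[160:200,295:340];y=cv2.inRange(hsv,(18,140,100),(38,255,255));v,uu=np.nonzero(y);print(len(v));
if len(v): print(plane((uu.mean()+295,v.mean()+160),52))
S=capture("scene")
for l in ("spot","roller_mid","gauge_grip"):
    for p,a in see(S,l): print(l,p,a,"in seat",Rg.T@(a-seat)*[1,-1,-1])
```

```text
top (array([ 582.5, -289.3,  101. ]), array([ 0.3,  0.4, 52. ])) spot (array([ 591.2, -295.3,  104.7]), array([11.1, -2.7, 52. ]))
183
(array([ 592. , -295.7,  105. ]), array([12. , -2.8, 52. ]))
spot 0.6 [ 591.8 -292.8  104.5] in seat [10.9 -0.1 51.9]
roller_mid 0.93 [ 585.4 -294.7   79.5] in seat [-2.8 -3.9 30.3]
gauge_grip 0.76 [ 507.1 -464.9   82.8] in seat [ -22.9 -189.9   41.1]
```

Request:
apply_moves(steps=[[0,0,0,0,-0.08,0,100],[0,0,0,0,-0.1,0,100],[0,0,0,0,-0.1,0,100],[0.004,0.01,0,0,-0.069,0,100],[0.004,0.03,0,0,0,0,100],[0.004,0.04,0,0,0,0,100],[0.004,0.04,0,0,0,0,100],[0.004,0.035,0,0,0,0,100],[0.004,0.022,0,0,0,0,100],[0,0.01,0,0,0,0,100],[0,0,0,0,0,0,100],[0,0,0,0,0,0,100]])

```text
time: 14.42
tcp_pos: [510.1, -461.1, 216.2]
tcp_rot: [0.988, -0.155, 0.0, -0.0]
wrist_force: [0.1, -0.6, -0.3]
grip_width: 85.6
grasp_force: 0.0
```

Run:
```python
from h import *
s=get_state();T=toolT(s);delta([509,-462.5,76],np.c_[u,-w,[0,0,-1]])
c=capture("wrist");c["T"]=T@c["mount"];cv2.imwrite("pics/w5.png",c["frame"])
for l in ("gauge_grip","gauge_block"): print(l,see(c,l))
S=capture("side");print(see(S,"spot"),see(S,"roller_mid"))
```

```text
t 14.43 tcp [ 510.1 -461.1  216.2] shift [ -0.6   1.8 140.2] turn [-0. -0.  0.] w 85.6 F [ 0.1 -0.6 -0.3]
gauge_grip [(0.87, array([ 508.8, -464. ,   79.8]))]
gauge_block [(0.69, array([ 509.5, -464.8,   -2.5]))]
[(0.94, array([ 592.4, -296.9,  105.6]))] [(0.77, array([ 586.2, -290.9,   76.4]))]
```

View pics/w5.png

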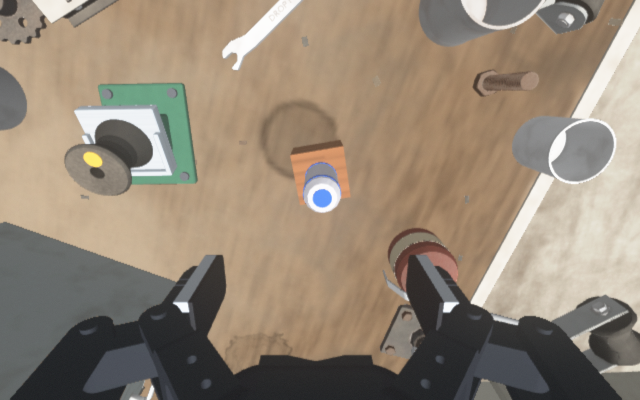

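The gauge cap is at (322,197) over the block at (322,172). The red-lidded tin is at (425,260) near the right finger, so I check the clearance.

Run:
```python
from h import *
s=get_state();T=toolT(s)
c=capture("wrist");c["T"]=T@c["mount"]
for z in (115,122,130): print("cap",z,ray(c,322,196,z))
for z in (0,40,70,90): print("tin lid",z,ray(c,427,262,z),ray(c,425,235,z),"base",ray(c,392,258,z))
print("block",[ray(c,*p,45) for p in ((291,156),(342,142),(350,195))])
delta([508.8,-464,71])
S=capture("scene")
for z in (0,40,70,90): print("tin scene lid",z,ray(S,319,343,z))
```

```text
cap 115 [ 507.  -466.2  115. ]
cap 122 [ 509.3 -466.7  122. ]
cap 130 [ 511.8 -467.4  130. ]
tin lid 0 [ 343.6 -558.6    0. ] [ 381.9 -563.9    0. ] base [ 363.  -517.2    0. ]
tin lid 40 [ 370.5 -550.5   40. ] [ 404.6 -555.2   40. ] base [ 387.8 -513.7   40. ]
tin lid 70 [ 390.7 -544.4   70. ] [ 421.6 -548.7   70. ] base [ 406.4 -511.    70. ]
tin lid 90 [ 404.2 -540.3   90. ] [ 432.9 -544.3   90. ] base [ 418.8 -509.3   90. ]
block [array([ 534.5, -443.6,   45. ]), array([ 532.2, -496.3,   45. ]), array([ 476.6, -488.8,   45. ])]
t 14.78 tcp [ 509.3 -462.5  216.2] shift [ -0.1   1.6 145.2] turn [0. 0. 0.] w 85.1 F [0.2 0.2 0.2]
tin scene lid 0 [ 379.6 -519.5    0. ]
tin scene lid 40 [ 372.1 -534.3   40. ]
tin scene lid 70 [ 366.4 -545.4   70. ]
tin scene lid 90 [ 362.6 -552.8   90. ]
```

Request:
apply_moves(newtons=40, steps=[[0,0.0025,0.02,0,0,0,100],[0,0,0.035,0,0,0,100],[0,0,0.035,0,0,0,100],[0,0,0.03,0,0,0,100],[0,0,0.02,0,0,0,100],[0,0,0.01,0,0,0,100],[0,0,0,0,0,0,100],[0,0,0,0,0,0,60],[0,0,0,0,0,0,45],[0,0,0,0,0,0,40],[0,0,0,0,0,0,35],[0,0,0,0,0,0,25],[0,0,0,0,0,0,25],[0,0,0,0,0,0,25]])

```text
time: 16.58
tcp_pos: [508.7, -465.4, 66.7]
tcp_rot: [0.988, -0.156, 0.0, 0.0]
wrist_force: [-0.8, 1.7, 5.9]
grip_width: 31.1
grasp_force: 39.3
```

Request:
apply_moves(steps=[[0,0,-0.01,0,0,0,25],[0,0,-0.02,0,0,0,25],[0,0,-0.025,0,0,0,25],[0,0,-0.03,0,0,0,25],[0,0,-0.035,0,0,0,25],[0,0,-0.035,0,0,0,25],[0,0,-0.025,0,0,0,25],[0,0,0,0,0,0,25],[0,0,0,0,0,0,25]])

```text
time: 17.7
tcp_pos: [508.0, -464.7, 245.3]
tcp_rot: [0.988, -0.155, -0.0, -0.0]
wrist_force: [-0.4, 0.8, -1.2]
grip_width: 30.7
grasp_force: 39.8
```

Run:
```python
from h import *
s=get_state();T=toolT(s);delta([508.5,-465,66]);print(s["q"])
def loc(a): return np.linalg.inv(T)[:3]@np.append(a,1)
c=capture("wrist");c["T"]=T@c["mount"]
for cc in (c,capture("scene"),capture("side")):
    for l in ("gauge_grip","gauge_tip"):
        for p,a in see(cc,l): print(l,p,a,"in tool",loc(a))
sc=cc["frame"]
# silhouettes of the gauge in the side and scene views
f=[]
for nm in ("scene","side"):
    cc=capture(nm);P=np.linalg.inv(cc["T"])@np.append(s["tcp_pos"],1);uv=(P[:2]/P[2]*cc["fx"]+[cc["cx"],cc["cy"]]).astype(int)
    f.append(cv2.resize(cc["frame"][max(0,uv[1]-50):uv[1]+70,uv[0]-60:uv[0]+60],(400,400),interpolation=cv2.INTER_CUBIC))
cv2.imwrite("pics/g6.png",np.hstack(f))
```

```text
t 17.7 tcp [ 508.  -464.7  245.3] shift [  0.8   0.1 179.3] turn [0. 0. 0.] w 30.7 F [-0.4  0.8 -1.2]
[ 0.7  0.5 -0.   1.4  0.   1.2 -1.2]
gauge_grip 0.83 [ 507.7 -461.8  255.9] in tool [ -1.2  -2.7 -10.6]
gauge_tip 0.37 [ 510.1 -467.7  186. ] in tool [ 3.   2.2 59.3]
gauge_tip 0.53 [ 504.7 -465.   185.2] in tool [-3.   1.3 60.1]
gauge_grip 0.57 [ 505.1 -459.9  260.3] in tool [ -4.2  -3.7 -15. ]
gauge_tip 0.6 [ 501.  -465.1  186.4] in tool [-6.4  2.5 58.9]
gauge_tip 0.31 [ 586.1 -287.    76.7] in tool [  19.9 -193.1  168.7]
```

View pics/g6.png

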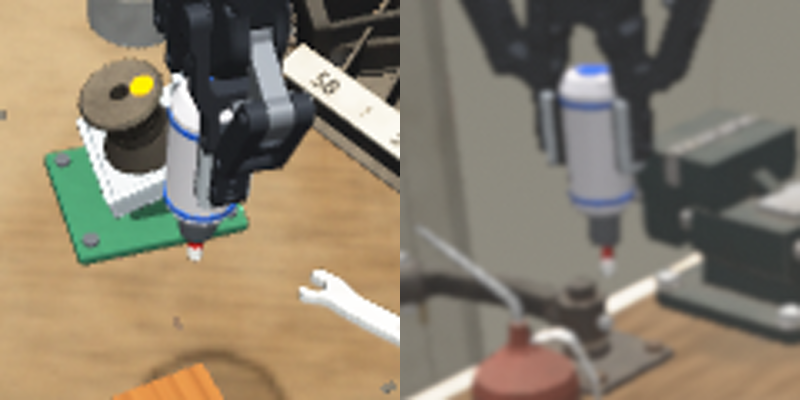

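The gauge hangs upright between the pads, plunger tip at (195,258) in the left (scene) crop and (607,268) in the right (side) crop. I compare this with the projected tip.

Run:
```python
from h import *
from scipy.optimize import least_squares
s=get_state();T=toolT(s)
obs={"scene":{"tip":(195,259),"nose":(194,243-3)},"side":{"tip":(207,271),"cap":(192,68)}}
cs={};O={}
for nm in obs:
    c=capture(nm);cs[nm]=c
    pr=lambda a,c=c:(lambda P:P[:2]/P[2]*c["fx"]+[c["cx"],c["cy"]])((np.linalg.inv(c["T"])@np.append(a,1)))
    uv=pr(s["tcp_pos"]).astype(int);cs[nm]=pr;H=120-max(0,50-uv[1])
    O[nm]={k:np.array([uv[0]-60+p[0]*.3,max(0,uv[1]-50)+p[1]*H/400]) for k,p in obs[nm].items()}
    for k,z in (("tip",59.7),("base",22),("cap",-58)):
        print(nm,k,"expected",pr((T@[0,0,z,1])[:3]),"seen",O[nm].get(k))
r=least_squares(lambda a:np.r_[cs["scene"](a)-O["scene"]["tip"],cs["side"](a)-O["side"]["tip"]],(T@[0,0,60,1])[:3])
print("tip",r.x,"in tool",np.linalg.inv(T)[:3]@np.append(r.x,1),r.fun)
```

```text
scene tip expected [369.9 221. ] seen [370.5 222.7]
scene base expected [371.5 205.2] seen None
scene cap expected [375.3 166.4] seen None
side tip expected [225.6 143.4] seen [224.1 141.3]
side base expected [223.8 123.1] seen None
side cap expected [219.8  76.8] seen [219.6  80.4]
tip [ 506.  -468.8  188.6] in tool [-1.1  4.2 57.3] [-0.4 -0.4 -0.6  0.3]
```

```bash
cat >> h.py <<'E'
spot=np.array([592,-295.5,105]); off=np.array([-.5,1.5,59.5])
def tcp(h): return spot+n*h-Rg@off
E
python3 - <<'E'
from h import *
for h in (60,8,0,-8): print(h,tcp(h));delta(tcp(h),Rg)
E
```

```text
60 [ 554.  -281.7  217.5]
t 18.35 tcp [ 508.4 -465.1  246.1] shift [ -13.  -188.5   28.6] turn [ 0.   0.3 -0. ] w 31.4 F [ 0.4  0.  -2. ]
8 [ 570.9 -287.2  168.6]
t 18.35 tcp [ 508.4 -465.1  246.1] shift [   4.8 -188.6   77.5] turn [ 0.   0.3 -0. ] w 31.4 F [ 0.4  0.  -2. ]
0 [ 573.5 -288.   161.1]
t 18.35 tcp [ 508.4 -465.1  246.1] shift [   7.6 -188.6   85. ] turn [ 0.   0.3 -0. ] w 31.4 F [ 0.4  0.  -2. ]
-8 [ 576.1 -288.8  153.6]
t 18.35 tcp [ 508.4 -465.1  246.1] shift [  10.3 -188.6   92.5] turn [ 0.   0.3 -0. ] w 31.4 F [ 0.4  0.  -2. ]
```

Request:
apply_moves(steps=[[-0.001,-0.015,0,0,0,0,25],[-0.002,-0.03,0,0,0,0,25],[-0.002,-0.035,0,0,0,0,25],[-0.002,-0.035,0,0,0,0,25],[-0.002,-0.035,0,0,0,0,25],[-0.002,-0.025,0,0,0,0,25],[-0.002,-0.0135,0,0,0.05,0,25],[0,0,0,0,0.1,0,25],[0,0,0,0,0.1,0,25],[0,0,0,0,0.07,0,25],[0,0,0,0,0.029,0,25],[0,0,0,0,0,0,25],[0,0,0,0,0,0,25]])

```text
time: 19.98
tcp_pos: [554.3, -281.2, 246.3]
tcp_rot: [0.973, -0.153, 0.171, 0.027]
wrist_force: [0.2, -0.3, -0.8]
grip_width: 31.3
grasp_force: 39.9
```

Run:
```python
from h import *
for h in (8,0): delta(tcp(h),Rg)
print(get_state()["q"])
```

```text
t 19.98 tcp [ 554.3 -281.2  246.3] shift [-9.9  0.6 79.1] turn [ 0.  0. -0.] w 31.3 F [ 0.2 -0.3 -0.8]
t 19.98 tcp [ 554.3 -281.2  246.3] shift [-9.9  0.6 87.1] turn [ 0.  0. -0.] w 31.3 F [ 0.2 -0.3 -0.8]
[ 0.5  0.2 -0.1  1.9 -0.   0.7 -1.5]
```

Descend to about 15 mm above the spot and look at the tip against the spot.

Request:
apply_moves(steps=[[-0.005,0.0005,0.02,0,0,0,25],[-0.005,0,0.025,0,0,0,25],[0,0,0.017,0,0,0,25],[0,0,0.01,0,0,0,25],[0,0,0,0,0,0,25],[0,0,0,0,0,0,25]])

```text
time: 20.72
tcp_pos: [568.7, -287.1, 175.7]
tcp_rot: [0.973, -0.153, 0.172, 0.027]
wrist_force: [-0.2, -0.3, -1.1]
grip_width: 30.6
grasp_force: 39.9
```

Run:
```python
from h import *
delta(tcp(0),Rg);s=get_state();T=toolT(s)
f=[]
for nm in ("scene","side"):
    cc=capture(nm);pr=lambda a:(lambda P:P[:2]/P[2]*cc["fx"]+[cc["cx"],cc["cy"]])(np.linalg.inv(cc["T"])@np.append(a,1))
    uv=pr(spot).astype(int)
    cr=cv2.resize(cc["frame"][uv[1]-50:uv[1]+30,uv[0]-40:uv[0]+40],(400,400),interpolation=cv2.INTER_CUBIC);f.append(cr)
    ex=pr((T@np.append(off,1))[:3]);print(nm,"spot exp",(pr(spot)-uv+[40,50])*5,"tip exp",(ex-uv+[40,50])*5)
    q=[pr(spot+d*5)-pr(spot) for d in (x,-np.cross(-n,x)*-1,n)];print("px(crop) per mm along tool x,y,n",[v for v in q])
    for l in ("spot","gauge_tip"): print(l,see(cc,l))
cv2.imwrite("pics/p7.png",np.hstack(f))
```

```text
t 20.73 tcp [ 568.7 -287.1  175.7] shift [-0.4 -0.6 15.4] turn [ 0. -0. -0.] w 30.6 F [-0.2 -0.3 -1.1]
scene spot exp [201.6 251.6] tip exp [191.1 228.3]
px(crop) per mm along tool x,y,n [array([ 2.3, -1. ]), array([0.7, 1.8]), array([-0.8, -1.5])]
spot [(0.8, array([ 595. , -294.8,  103.4]))]
gauge_tip []
side spot exp [200.1 251.5] tip exp [202.8 206.9]
px(crop) per mm along tool x,y,n [array([-0.7,  0.5]), array([-2.8, -0.4]), array([ 0.3, -2.9])]
spot [(0.94, array([ 593. , -298.6,  102.8]))]
gauge_tip [(0.45, array([ 580.9, -294.5,  118. ]))]
```

View pics/p7.png

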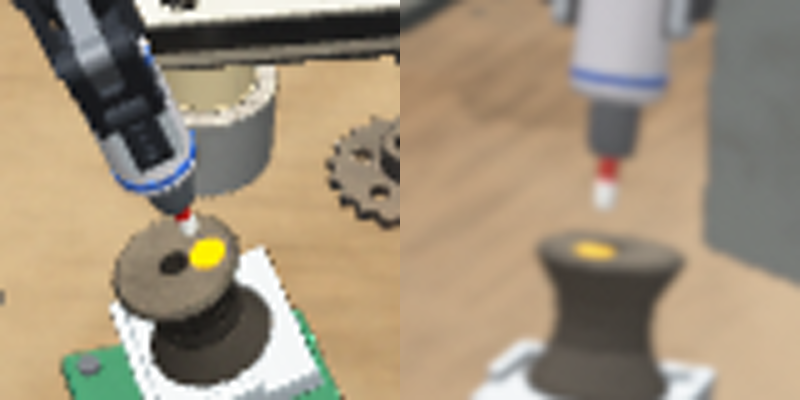

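The tip (191,233 scene; 204,207 side) sits just short of the spot (208,253; 195,250). The projected offset is about 1 mm in x and 0.5 mm in y, so I correct that and descend.

Request:
apply_moves(steps=[[0.001,0.0005,0.005,0,0,0,25],[0,0,0.004,0,0,0,25],[0,0,0.002,0,0,0,25],[0,0,0,0,0,0,25],[0,0,0,0,0,0,25]])

```text
time: 21.65
tcp_pos: [572.6, -288.8, 165.0]
tcp_rot: [0.973, -0.153, 0.172, 0.027]
wrist_force: [-0.6, 0.3, -1.8]
grip_width: 31.1
grasp_force: 39.9
```

Run:
```python
from h import *
delta(tcp(0),Rg)
for i in range(4): s=get_state();print(s["wrist_force"]@n);capture("side")
```

```text
t 21.65 tcp [ 572.6 -288.8  165. ] shift [-0.8 -1.1  3.9] turn [ 0.  0. -0.] w 31.1 F [-0.6  0.3 -1.8]
-1.4680124475099579
-1.638892184500298
-1.9210177848197991
-1.9377996104388406
```

Request:
apply_moves(steps=[[0,0,0.002,0,0,0,25],[0,0,0.002,0,0,0,25],[0,0,0.001,0,0,0,25],[0,0,0.001,0,0,0,25],[0,0,0.001,0,0,0,25],[0,0,0,0,0,0,25]])

```text
time: 22.6
tcp_pos: [574.9, -289.7, 158.5]
tcp_rot: [0.973, -0.153, 0.172, 0.027]
wrist_force: [-1.1, 0.4, -0.5]
grip_width: 30.8
grasp_force: 39.9
```

Run:
```python
from h import *
delta(tcp(0),Rg);F=[]
for i in range(6): s=get_state();F.append(s["wrist_force"]@n);capture("side")
print(np.array(F),np.mean(F))
```

```text
t 22.6 tcp [ 574.9 -289.7  158.5] shift [-0.8 -1.1 -3.1] turn [ 0. -0. -0.] w 30.8 F [-1.1  0.4 -0.5]
[-0.   0.2  0.2 -0.7  0.2  0.4] 0.050585672142684314
```

Request:
apply_moves(steps=[[0,0,0.001,0,0,0,25],[0,0,0.001,0,0,0,25],[0,0,0.001,0,0,0,25],[0,0,0.001,0,0,0,25],[0,0,0.0005,0,0,0,25],[0,0,0,0,0,0,25],[0,0,0,0,0,0,25],[0,0,0,0,0,0,25]])

```text
time: 23.9
tcp_pos: [576.4, -290.1, 154.3]
tcp_rot: [0.973, -0.153, 0.172, 0.027]
wrist_force: [-1.5, 0.4, 1.1]
grip_width: 31.3
grasp_force: 40.0
```

Run:
```python
from h import *
delta(tcp(0),Rg);F=[];f=[]
for i in range(6): s=get_state();F.append(s["wrist_force"]@n);capture("side")
print(np.array(F),np.mean(F))
for nm in ("scene","side"):
    cc=capture(nm);P=np.linalg.inv(cc["T"])@np.append(spot,1);uv=(P[:2]/P[2]*cc["fx"]+[cc["cx"],cc["cy"]]).astype(int)
    f.append(cv2.resize(cc["frame"][uv[1]-40:uv[1]+20,uv[0]-30:uv[0]+30],(400,400),interpolation=cv2.INTER_CUBIC))
    for l in ("spot","roller_mid"):
        for p,a in see(cc,l)[:1]: print(l,p,Rg.T@(a-seat)*[1,-1,-1])
cv2.imwrite("pics/p8.png",np.hstack(f))
```

```text
t 23.9 tcp [ 576.4 -290.1  154.3] shift [-0.8 -1.1 -7.6] turn [ 0. -0. -0.] w 31.3 F [-1.5  0.4  1.1]
[1.6 2.7 2.3 2.  1.6 2.4] 2.098785893876074
spot 0.6 [12.8 -1.4 51. ]
roller_mid 0.66 [ 0.2 -0.7 30.4]
spot 0.66 [13.9 -4.2 53. ]
roller_mid 0.65 [-3.9 -2.2 25.3]
```

View pics/p8.png

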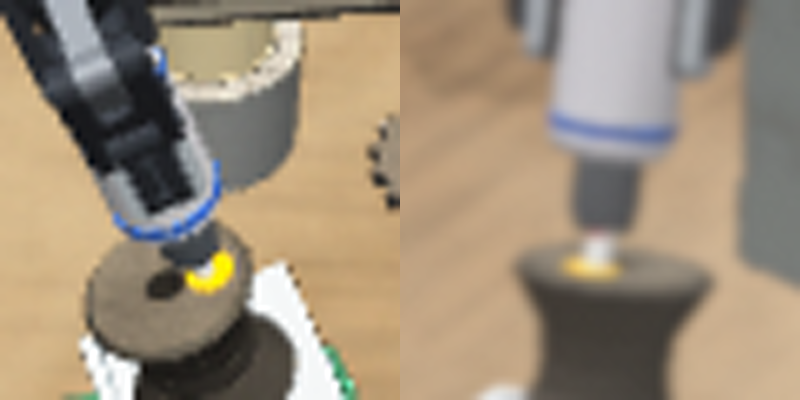

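The plunger tip is on the yellow spot: (208,268) in the scene crop, inside the yellow ring, and (598,265) in the side crop. The red part is essentially hidden, and the press is about 3.8 N, or roughly 8 mm in. I hand it in now.

```bash
python3 -c "
from cell import *
print(job_done())"
```

```text
the job is handed in; nothing more can be done
None
```

The job is handed in with the roller standing on the seat, spot up and released, and the gauge held square with its tip on the yellow spot at about 3.8 N (roughly 8 mm in); the tape roll was not touched, and the judge's verdict was not shown.

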